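Find the heavy side of a jar tumbler and hold it down

ROBOT

A 6-joint arm with a two-finger parallel gripper is mounted at the origin on the work surface. World frame = base frame: x ahead of the robot, y to its left, z up, the work surface at z = 0. Lengths are in mm, angles in degrees, forces in N, time in s.
With the tool pointing down it reaches from about 350 to 850 mm from the base axis. Payload 8.1 kg.
Tool frame: the origin (TCP) lies midway between the tips of the shut fingers; the grasp point (between the pads) lies 19 mm behind it (r.grip_point_offset is the distance from the TCP to the grasp point, in mm); z points along the fingers, y is the line along which they close (so a half turn about z gives the same grasp; the last joint's range is limited). The gripper opens to 85 mm and grips with 20 to 120 N. Pads are 22 mm wide; open, the fingers measure 114 mm over their backs; the gripper's body (76 mm by 85 mm) begins 54 mm behind the grasp point. The pads swing forward as they close: fully open they stand 13 mm farther back than shut.
Start: joints at [-80.065, 7.471, 85.268, -0, 87.261, -4.893], TCP at [153.573, -580.018, 231.292] pointing down, gripper open.
Joint ranges: [-169.43, 169.43], [-51.17, 129.36], [1.28, 143.12], [-76.62, 256.62], [0, 156.53], [-152.29, 152.29]. Speed limits (degrees/s): [136.94, 136.94, 159.86, 180, 180, 180].

INTERFACE

Orientations are given as [roll, pitch, yaw] about the fixed x, y, z axes, in that order (R = Rz(yaw) Ry(pitch) Rx(roll)).
In Python, from bench import r gives the robot as it stands.
- The arm moves only by the shell command python3 -m inch 'ROWS' [FORCE]. ROWS is JSON, one flat list of numbers, 7 for each row, row after row: the shift along the world's x, y, z in m, then the turn, a rotation vector about the world's x, y, z in degrees, then the closure in counts, from 0 (fully open) to 255 (shut). A call has 1 to 10 rows; each row shifts and turns the commanded pose from where the row before left it; what a row does not reach is not made up. A row lasts 1/10 s, in which the tool goes at most 50 mm and 8.59 degrees, less where a joint would pass 70% of its speed; a pose out of reach is approached as far as the arm can. A call with a gripper value outside its range is refused whole. The fingers move at their own pace and stop on an object; FORCE is the grip in N (left out, the last holds). Time passes only in rows, so rows that do not move let the fingers close. It gives the time, the measured TCP pose, the force and the opening at its end, in the units of the state.
- r.sense(): the state, without advancing time (a new reading comes with each control period).
- r.snapshot(name): name is "side" or "top"; returns (picture, depth): 420x560x3 uint8, red, green, blue; 420x560 float32, mm along the optical axis (not along the pixel's ray), 0 where there is no reading.
- r.get_calibration(name): a dict with "fovy" (degrees; the focal length in pixels is half the picture's height over the tangent of half this angle, whatever the lens; pixels are square), "cx", "cy" (the principal point, pixels), "position" and "rotation" of the camera in the world. Camera axes: x right, y up, looking along -z (the intrinsics and any distortion apply to the point x, -y, -z); pixel columns grow to the right and rows downward; lengths in mm; the calibration is good to about 2 mm. A picture is of the moment at which its call begins. get_calibration takes no time and is no camera call.
- r.hand_in(): hands the job in, once; it reports no verdict.
The state is a dict: "time": time; "joint_pos": joint angles; "qd": joint speeds; "joint_efforts": joint torques, N m; "tool_pos": TCP position; "tcp_rot": TCP orientation; "ft_force": force on the tool from outside, world axes, zero at the start; "wrist_torque": the same for the moment, N m; "finger_gap": finger opening in mm.
Only numpy, scipy, OpenCV 4.12 (cv2) and the standard library are available. Lean on these libraries where they do the work, as an engineer would, in place of code of your own. Each camera call takes 0.05 s, during which the arm holds its last target. There are 200 camera calls.

TASK

The bench tumbler carries six sealed jars that look alike, but one is far heavier than the others. Turn the jar wheel by the crank's black handle, without whirling it, to feel which side is the heavy one, then bring the heavy jar straight to the bottom, so that a counterweight can be clipped on opposite it. Finish still gripping the handle, with the wheel at rest and the heavy jar at the bottom; touch neither wheel nor jars, and leave the basket, spare jar and scissors alone.

Things in the scene. Friction and masses are not known exactly. Their poses are not given: they have to be found in the camera images.
- axle (a point): Point on the tumbler's level axle, 185 mm above the bench, level with the gripping place on the crank handle. Its y axis runs along the axle, from this crank end towards the white drive housing and the jar wheel; its z is up; its x is level, square to the axle, and points away from the robot. The tumbler is fixed to the bench.
- handle: Black round crank handle, 22 mm thick, 96 mm long, parallel to the axle and 70 mm from it. It revolves freely on its pin, so the crank can be led round in full circles with the hand in one attitude. Origin on its centre line at the place to grip: the outer end is 40 mm away, the crank arm's near face 60 mm (along the axle's +y).
- crank (a joint): Angle of the crank, rad, unlimited both ways: 0 with the handle straight above the axle, positive turning it from the top towards the axle point's +x. At angle a the handle's centre line lies 70 mm x sin a along x and 70 mm x cos a along z from point axle. Crank and jar wheel turn as one; the crank arm is balanced by a small counterweight of its own.
- tumbler: The whole machine; origin on the bench 185 mm below point axle, same axes. White housing 180 x 125 mm, 243 mm high, begins 85 mm along +y. The drive drags steadily (0.5 N m, about 7 N at the handle, both ways), so it stays where left. The heavy jar adds up to 3.5 to 6 N at the handle while it is level with the axle and rising, and takes off as much while sinking.
- wheel: Jar wheel: aluminium plate 156 mm across, 235 mm along +y from its origin, which is at point axle. On its outer face six white jars with green lids (52 x 62 mm) sit like spokes 60 degrees apart, centres 92 mm from the axle. One weighs 3.5 to 5.3 times as much as each other; it looks the same and sits at a different angle to the crank each time, so this pose does not tell where: only the feel does.
- basket: Loose blue plastic basket 170 x 250 mm, 65 mm high, with jars and label cards in it; origin under its centre. Bystander.
- spare_jar: Loose white jar with a green lid, 52 mm across, 62 mm high, standing on the bench; origin under its centre. Bystander.
- scissors: Loose scissors with red handles, about 170 mm long, 7 mm high, lying on the bench; origin underneath at the pivot. Bystander.

How it is judged (in metres and radians):
On the way:
1. the crank's handle is taken hold of (contact force between the fingers and handle above 2 N), for 0.2 s.
At the end, for the whole second after the job is handed in: The heavy jar hangs within 15 degrees of straight below the axle, the wheel is at rest, and the fingers still grip the crank's handle (angle between heavy_jar's own z axis and vertical above 2.88 rad and contact force between the fingers and handle above 2 N and velocity of joint crank between -0.1 and 0.1 rad/s); the arm keeps its last pose, push and grip.
It fails at once if the robot touches the jar wheel or its jars (contact force between any of the fingers, the arm and wheel above 1 N).
It fails at once if the crank is whirled faster than about one and a quarter turns a second (velocity of joint crank above 8 rad/s or velocity of joint crank below -8 rad/s).
It fails at once if a bystander (basket, spare jar, scissors) is moved by more than 2 cm (distance of any of basket, spare_jar, scissors from where it was at the start of the episode above 0.02 m).
It also fails if it takes over 64 s, if anything falls off the work surface, if the arm or the gripper's body presses on something with over 40 N, if the wrist force passes 120 N, or if a joint passes its speed limit or range.

## Working session

There is one attempt and no reset: what is moved stays moved. The work goes in short steps, Python scripts to look and compute and a shell command to move; the robot and the scene stay as the last step left them, time stands still between calls to the robot, and variables do not carry over. Pictures are saved under pics/ and viewed, on a budget of 10 in all, crops included, one or two more only if the job needs it, and the job is handed in when it is done.

```bash
ls; mkdir -p pics; cat > h.py <<'E'
from bench import r
import numpy as np, cv2
def snap(n,f):
    p,d=r.snapshot(n); cv2.imwrite(f'pics/{f}.png',p[:,:,::-1]); np.save(f'pics/{f}.npy',d); return p,d
def pts(n,d):
    c=r.get_calibration(n); f=210/np.tan(np.radians(c['fovy'])/2)
    v,u=np.mgrid[:420,:560]
    P=np.stack([(u-c['cx'])/f*d,-(v-c['cy'])/f*d,-d],-1)
    return P@np.array(c['rotation']).T+np.array(c['position'])
E
python3 - <<'E'
from h import *
for n in("side","top"):
    snap(n,n+'0'); print(r.get_calibration(n))
print(r.sense())
E
```

```text
pics
{'fovy': 43.39548594503316, 'cx': 269.0847361625038, 'cy': 209.59432562226593, 'position': array([368.81471871, 276.54444257, 891.0187231 ]), 'rotation': array([  39.91405991,    0.70431194, -163.64104358])}
{'fovy': 50.58030439720508, 'cx': 274.10004720923473, 'cy': 212.4592752152746, 'position': array([ 369.2551881 , -291.82448075, 1106.13035975]), 'rotation': array([  9.62741569,  -0.90069742, -90.4198595 ])}
{'time': 0.1, 'joint_pos': array([-8.00679796e+01,  7.51055250e+00,  8.53232203e+01,  1.12501009e-03,
        8.72615027e+01, -4.89275542e+00]), 'qd': array([ 0.09502524, -0.09212292, -0.11373301,  0.007822  ,  0.0135642 ,
        0.01159075]), 'joint_efforts': array([ 9.85862862e-04, -5.70952427e+01, -5.01940799e+01, -1.29947944e-04,
        8.08407407e-03,  8.25536802e-06]), 'tool_pos': array([ 153.46452841, -579.53176222,  230.34998194]), 'tcp_rot': array([-1.79905167e+02, -9.24567442e-03,  1.48247135e+01]), 'ft_force': array([ 0.08614903, -1.07255066,  0.38983783]), 'wrist_torque': array([-0.01303883,  0.00993546, -0.00871078]), 'finger_gap': 85.44853084998705}
```

View pics/side0.png

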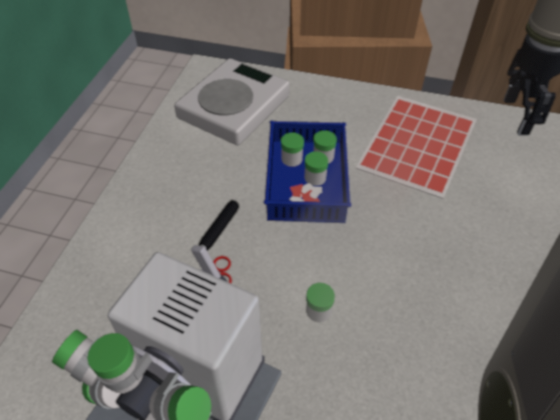

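View pics/top0.png

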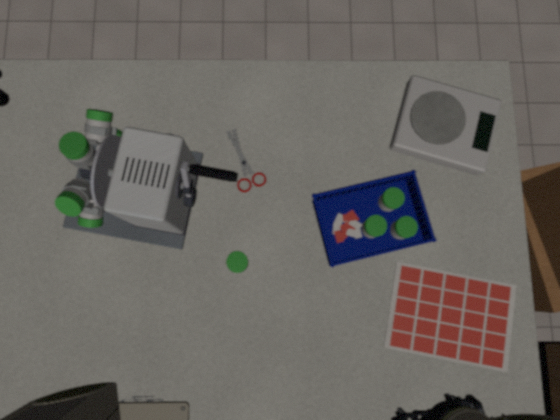

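```bash
cat >> h.py <<'E'
from scipy.spatial.transform import Rotation as Ro
def pts(n,d):
    c=r.get_calibration(n); f=210/np.tan(np.radians(c['fovy'])/2)
    v,u=np.mgrid[:420,:560]
    P=np.stack([(u-c['cx'])/f*d,-(v-c['cy'])/f*d,-d],-1)
    return Ro.from_euler('xyz',c['rotation'],degrees=True).apply(P.reshape(-1,3)).reshape(420,560,3)+c['position']
E
python3 - <<'E'
from h import *
for n,box in(("top",(190,242,160,185)),("side",(200,245,196,255))):
    p=cv2.imread(f'pics/{n}0.png'); d=np.load(f'pics/{n}0.npy'); P=pts(n,d)
    m=np.zeros((420,560),bool); m[box[2]:box[3],box[0]:box[1]]=1
    m&=(p.max(2)<50)&(d>0)&(P[...,2]>60)
    if n=="top":
        for u,v in((300,300),(145,145),(125,215),(178,225),(145,135),(182,140),(237,262),(245,165),(190,195),(250,180)): print((u,v),P[v,u].round())
    Q=P[m]; c=np.median(Q,0); print(n,len(Q),c.round(1))
    w=np.linalg.svd(Q-Q.mean(0),full_matrices=False)[2][0]; w*=np.sign(w[1]); t=(Q-Q.mean(0))@w
    print(w.round(3),np.degrees(np.arctan2(w[1],w[0])),(Q.mean(0)+w*t.min()).round(),(Q.mean(0)+w*t.max()).round(), np.percentile(Q[:,2],[2,50,98]))
# housing top
d=np.load('pics/top0.npy');P=pts('top',d); m=(abs(P[...,2]-243)<8); m[:,:105]=0;m[:,190:]=0
rect=cv2.minAreaRect(P[m][:,:2].astype(np.float32)); print(rect,cv2.boxPoints(rect), np.median(P[m][:,2]))
E
```

```text
(300, 300) [ 339. -372.    0.]
(145, 145) [655. -47. 242.]
(125, 215) [514. -10. 229.]
(178, 225) [510. -93. 115.]
(145, 135) [676. -46. 241.]
(182, 140) [ 667. -120.  237.]
(237, 262) [ 430. -222.   57.]
(245, 165) [ 680. -237.    4.]
(190, 195) [ 568. -127.  166.]
(250, 180) [ 640. -250.    5.]
top 477 [ 592.9 -182.8  259.2]
[ 0.172  0.911 -0.375] 79.33568801667342 [ 585. -227.  273.] [617. -58. 204.] [187.73788945 259.19301578 262.81109567]
side 592 [ 590.2 -178.9  260.7]
[ 0.187  0.982 -0.01 ] 79.19442348083055 [ 581. -228.  261.] [ 598. -137.  260.] [254.33434172 260.72554952 263.5877563 ]
((611.2017822265625, -40.64524841308594), (190.98849487304688, 202.21609497070312), 79.28936004638672) [[ 494.1077   -115.68498 ]
 [ 692.80084  -153.26666 ]
 [ 728.2959     34.394485]
 [ 529.6027     71.976166]] 242.0030785682278
```

```bash
cat >> h.py <<'E'
th=np.radians(-10.75); X=np.array([np.cos(th),np.sin(th),0]); Y=np.array([-np.sin(th),np.cos(th),0])
def ax(P): return np.stack([P@X,P@Y,P[...,2]],-1)
E
python3 - <<'E'
from h import *
for n in("top","side"):
    d=np.load(f'pics/{n}0.npy'); A=ax(pts(n,d)); q=A[d>0]
    h=q[(abs(q[:,2]-242)<5)&(q[:,1]>-5)&(q[:,1]<125)&(abs(q[:,0]-610)<130)]
    for t in range(0,130,20):
        k=h[abs(h[:,1]-t)<10]; print(n,t,len(k),k[:,0].min().round() if len(k) else'',k[:,0].max().round() if len(k) else'')
    b=q[(abs(q[:,0]-610)<150)&(q[:,2]>15)&(q[:,2]<40)&(q[:,1]>-60)&(q[:,1]<150)]
    if len(b): print('base',np.percentile(b,[1,99],axis=0).round())
    c=q[(abs(q[:,0]-610)<110)&(q[:,2]>40)&(q[:,1]>-30)&(q[:,1]<3)]
    for z in range(60,280,20):
        k=c[abs(c[:,2]-z)<10]; 
        if len(k): print('crank',z,len(k),k[:,0].min().round(),k[:,0].max().round(),np.median(k[:,1]).round())
    k=q[(abs(q[:,0]-613)<25)&(q[:,2]>245)&(q[:,1]<-25)&(q[:,1]>-140)]
    print('handle',k.min(0).round(),k.max(0).round(),np.median(k,0))
E
```

```text
top 0 238 509.0 683.0
top 20 879 507.0 685.0
top 40 863 508.0 685.0
top 60 859 508.0 686.0
top 80 860 507.0 686.0
top 100 864 508.0 685.0
top 120 617 508.0 686.0
base [[472.   3.  15.]
 [718. 148.  40.]]
crank 120 4 575.0 586.0 -25.0
crank 140 47 560.0 604.0 -25.0
crank 160 135 561.0 602.0 -18.0
crank 180 66 567.0 611.0 -12.0
crank 200 151 568.0 620.0 -8.0
crank 220 77 581.0 615.0 -13.0
crank 240 44 600.0 615.0 -18.0
crank 260 109 607.0 632.0 -18.0
handle [ 608. -121.  246.] [630. -25. 264.] [616.9353138  -73.71276493 258.85668894]
side 0 131 507.0 679.0
side 20 1395 504.0 682.0
side 40 1519 504.0 683.0
side 60 1565 504.0 682.0
side 80 1642 504.0 683.0
side 100 1718 505.0 682.0
side 120 1399 504.0 682.0
base [[469.   7.  15.]
 [532. 131.  40.]]
crank 200 46 578.0 593.0 -17.0
crank 220 133 590.0 617.0 -9.0
crank 240 148 597.0 624.0 -9.0
crank 260 227 605.0 630.0 -15.0
handle [ 605. -119.  246.] [625. -25. 264.] [612.30437008 -68.33319667 260.08146802]
```

```bash
python3 -m inch '[0,0,0.04,0,0,0,0, 0,0,0.04,0,0,0,0, 0.0337,0.0297,0.02,0,0,5,0, 0.0337,0.0297,0.02,0,0,5,0, 0.0337,0.0297,0,0,0,5,0, 0.0337,0.0297,0,0,0,5,0, 0.0337,0.0297,0,0,0,5,0, 0.0337,0.0297,0,0,0,5,0, 0.0337,0.0297,0,0,0,5,0, 0.0337,0.0297,0,0,0,5,0]' 20
python3 -m inch '[0.0337,0.0297,0,0,0,5,0, 0.0337,0.0297,0,0,0,5,0, 0.0337,0.0297,0,0,0,5,0, 0.0337,0.0297,0,0,0,5,0, 0.0337,0.0297,0,0,0,4.4,0, 0,0,0,0,0,0,0, 0,0,0,0,0,0,0]'
```

```text
time: 1.1
tool_pos: [424.2, -340.9, 350.9]
tcp_rot: [-180.0, -0.0, 55.0]
ft_force: [0.7, -1.5, -0.6]
finger_gap: 85.5
time: 1.8
tool_pos: [592.0, -192.8, 350.1]
tcp_rot: [-179.9, -0.0, 79.3]
ft_force: [0.0, -1.1, -0.4]
finger_gap: 85.3
```

```bash
python3 -m inch '[0,0,-0.03,0,0,0,0, 0,0,-0.03,0,0,0,0, 0,0,-0.03,0,0,0,0, 0,0,-0.027,0,0,0,0, 0,0,0,0,0,0,0]'
python3 -m inch '[0,0,0,0,0,0,180, 0,0,0,0,0,0,255, 0,0,0,0,0,0,255, 0,0,0,0,0,0,255, 0,0,0,0,0,0,255, 0,0,0,0,0,0,255]' 60
python3 - <<'E'
from h import *
snap('side','s1');snap('top','t1')
a=cv2.imread('pics/s1.png')[100:400,60:460]; b=cv2.imread('pics/t1.png')[60:360,20:420]
cv2.imwrite('pics/c1.png',np.hstack([a,b])); s=r.sense(); print(s['wrist_torque'],s['ft_force'],s['tool_pos'])
E
```

```text
time: 2.3
tool_pos: [588.3, -194.1, 229.1]
tcp_rot: [-179.5, -0.1, 79.1]
ft_force: [-0.2, 0.6, -0.8]
finger_gap: 85.2
time: 2.9
tool_pos: [592.6, -194.3, 236.0]
tcp_rot: [179.8, 0.0, 79.2]
ft_force: [2.7, -1.1, 5.9]
finger_gap: 20.0
[-0.10724047 -0.33489906 -0.06735331] [1.14440866 0.19891881 5.59209551] [ 592.63685364 -194.29667566  235.95210565]
```

View pics/c1.png

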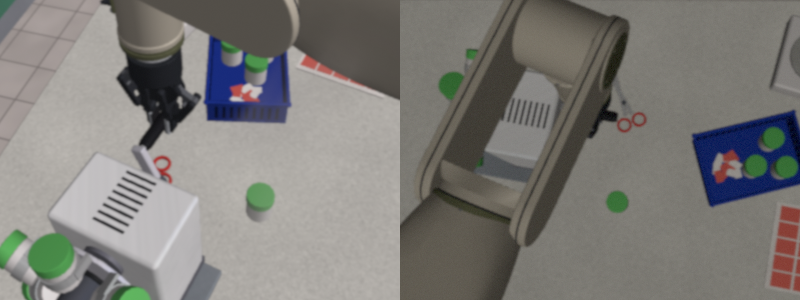

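```bash
cat >> h.py <<'E'
def rows(a0,a1,n):
    a=np.radians(np.linspace(a0,a1,n+1)); ds=.07*np.diff(np.sin(a)); dz=.07*np.diff(np.cos(a))
    for i in range(n): print(f"{np.degrees(a[i+1]):.1f}: {ds[i]*X[0]:.4f},{ds[i]*X[1]:.4f},{dz[i]:.4f}")
E
python3 -c "
from h import *
rows(20,380,48)"
```

```text
27.5: 0.0082,-0.0016,-0.0037
35.0: 0.0077,-0.0015,-0.0048
42.5: 0.0070,-0.0013,-0.0057
50.0: 0.0062,-0.0012,-0.0066
57.5: 0.0053,-0.0010,-0.0074
65.0: 0.0043,-0.0008,-0.0080
72.5: 0.0033,-0.0006,-0.0085
80.0: 0.0021,-0.0004,-0.0089
87.5: 0.0010,-0.0002,-0.0091
95.0: -0.0002,0.0000,-0.0092
102.5: -0.0014,0.0003,-0.0090
110.0: -0.0025,0.0005,-0.0088
117.5: -0.0036,0.0007,-0.0084
125.0: -0.0047,0.0009,-0.0078
132.5: -0.0056,0.0011,-0.0071
140.0: -0.0065,0.0012,-0.0063
147.5: -0.0073,0.0014,-0.0054
155.0: -0.0079,0.0015,-0.0044
162.5: -0.0084,0.0016,-0.0033
170.0: -0.0087,0.0017,-0.0022
177.5: -0.0089,0.0017,-0.0010
185.0: -0.0090,0.0017,0.0002
192.5: -0.0089,0.0017,0.0014
200.0: -0.0086,0.0016,0.0026
207.5: -0.0082,0.0016,0.0037
215.0: -0.0077,0.0015,0.0048
222.5: -0.0070,0.0013,0.0057
230.0: -0.0062,0.0012,0.0066
237.5: -0.0053,0.0010,0.0074
245.0: -0.0043,0.0008,0.0080
252.5: -0.0033,0.0006,0.0085
260.0: -0.0021,0.0004,0.0089
267.5: -0.0010,0.0002,0.0091
275.0: 0.0002,-0.0000,0.0092
282.5: 0.0014,-0.0003,0.0090
290.0: 0.0025,-0.0005,0.0088
297.5: 0.0036,-0.0007,0.0084
305.0: 0.0047,-0.0009,0.0078
312.5: 0.0056,-0.0011,0.0071
320.0: 0.0065,-0.0012,0.0063
327.5: 0.0073,-0.0014,0.0054
335.0: 0.0079,-0.0015,0.0044
342.5: 0.0084,-0.0016,0.0033
350.0: 0.0087,-0.0017,0.0022
357.5: 0.0089,-0.0017,0.0010
365.0: 0.0090,-0.0017,-0.0002
372.5: 0.0089,-0.0017,-0.0014
380.0: 0.0086,-0.0016,-0.0026
```

```bash
(
python3 -m inch '[0.0082,-0.0016,-0.0037,0,0,0,255, 0.0077,-0.0015,-0.0048,0,0,0,255]'
python3 -m inch '[0.0070,-0.0013,-0.0057,0,0,0,255]'
python3 -m inch '[0.0062,-0.0012,-0.0066,0,0,0,255]'
python3 -m inch '[0.0053,-0.0010,-0.0074,0,0,0,255]'
python3 -m inch '[0.0043,-0.0008,-0.0080,0,0,0,255]'
python3 -m inch '[0.0033,-0.0006,-0.0085,0,0,0,255]'
python3 -m inch '[0.0021,-0.0004,-0.0089,0,0,0,255]'
python3 -m inch '[0.0010,-0.0002,-0.0091,0,0,0,255]'
) | tee log1.txt
```

```text
time: 3.2
tool_pos: [608.5, -197.3, 228.2]
tcp_rot: [179.8, 0.0, 79.2]
ft_force: [-0.0, 0.5, 8.7]
finger_gap: 20.3
time: 3.3
tool_pos: [615.9, -198.7, 222.4]
tcp_rot: [179.8, 0.0, 79.2]
ft_force: [0.3, 0.5, 6.9]
finger_gap: 20.1
time: 3.4
tool_pos: [622.5, -200.0, 215.8]
tcp_rot: [179.7, 0.0, 79.2]
ft_force: [1.4, -0.4, 7.4]
finger_gap: 20.0
time: 3.5
tool_pos: [628.0, -201.0, 208.4]
tcp_rot: [179.7, 0.0, 79.2]
ft_force: [2.6, -1.1, 6.1]
finger_gap: 20.3
time: 3.6
tool_pos: [632.6, -201.9, 200.3]
tcp_rot: [179.7, 0.1, 79.2]
ft_force: [3.8, -1.1, 6.7]
finger_gap: 20.3
time: 3.7
tool_pos: [636.1, -202.6, 191.8]
tcp_rot: [179.7, 0.1, 79.2]
ft_force: [6.2, -1.2, 4.5]
finger_gap: 19.8
time: 3.8
tool_pos: [638.4, -203.0, 182.7]
tcp_rot: [179.6, 0.1, 79.2]
ft_force: [6.5, -2.5, 4.2]
finger_gap: 20.2
time: 3.9
tool_pos: [639.5, -203.3, 173.5]
tcp_rot: [179.6, 0.1, 79.2]
ft_force: [7.6, -2.3, 3.2]
finger_gap: 20.5
```

```bash
(
python3 -m inch '[-0.0002,0,-0.0092,0,0,0,255]'
python3 -m inch '[-0.0014,0.0003,-0.0090,0,0,0,255]'
python3 -m inch '[-0.0025,0.0005,-0.0088,0,0,0,255]'
python3 -m inch '[-0.0036,0.0007,-0.0084,0,0,0,255]'
python3 -m inch '[-0.0047,0.0009,-0.0078,0,0,0,255]'
python3 -m inch '[-0.0056,0.0011,-0.0071,0,0,0,255]'
python3 -m inch '[-0.0065,0.0012,-0.0063,0,0,0,255]'
python3 -m inch '[-0.0073,0.0014,-0.0054,0,0,0,255]'
python3 -m inch '[-0.0079,0.0015,-0.0044,0,0,0,255]'
python3 -m inch '[-0.0084,0.0016,-0.0033,0,0,0,255]'
python3 -m inch '[-0.0087,0.0017,-0.0022,0,0,0,255]'
python3 -m inch '[-0.0089,0.0017,-0.0010,0,0,0,255]'
python3 -m inch '[-0.0090,0.0017,0.0002,0,0,0,255]'
python3 -m inch '[-0.0089,0.0017,0.0014,0,0,0,255]'
python3 -m inch '[-0.0086,0.0016,0.0026,0,0,0,255]'
python3 -m inch '[-0.0082,0.0016,0.0037,0,0,0,255]'
python3 -m inch '[-0.0077,0.0015,0.0048,0,0,0,255]'
python3 -m inch '[-0.0070,0.0013,0.0057,0,0,0,255]'
python3 -m inch '[-0.0062,0.0012,0.0066,0,0,0,255]'
) > log2.txt
grep -E 'time|pos|force' log2.txt | paste - - -
python3 -c "
from h import *
snap('side','s2')"
```

```text
time: 4.0	tool_pos: [639.4, -203.3, 164.1]	ft_force: [8.7, -2.5, 1.9]
time: 4.1	tool_pos: [638.0, -203.0, 154.8]	ft_force: [9.5, -2.0, 0.3]
time: 4.2	tool_pos: [635.4, -202.5, 145.7]	ft_force: [9.6, -2.2, -1.5]
time: 4.3	tool_pos: [631.6, -201.8, 137.0]	ft_force: [9.0, -3.3, -2.7]
time: 4.4	tool_pos: [626.5, -200.8, 128.7]	ft_force: [9.8, -3.5, -3.3]
time: 4.5	tool_pos: [620.4, -199.6, 121.2]	ft_force: [7.9, -3.2, -3.4]
time: 4.6	tool_pos: [613.3, -198.3, 114.6]	ft_force: [4.4, -2.8, -0.6]
time: 4.7	tool_pos: [605.6, -196.9, 109.2]	ft_force: [3.4, -3.4, 1.6]
time: 4.8	tool_pos: [597.6, -195.3, 105.1]	ft_force: [2.1, -3.0, 3.6]
time: 4.9	tool_pos: [589.2, -193.8, 102.1]	ft_force: [2.4, -2.1, 4.1]
time: 5.0	tool_pos: [580.6, -192.1, 100.3]	ft_force: [3.7, -1.9, 5.3]
time: 5.1	tool_pos: [572.0, -190.5, 99.6]	ft_force: [4.8, -2.5, 5.2]
time: 5.2	tool_pos: [563.2, -188.8, 100.0]	ft_force: [6.4, -2.9, 4.2]
time: 5.3	tool_pos: [554.5, -187.2, 101.5]	ft_force: [8.3, -3.5, 2.7]
time: 5.4	tool_pos: [546.1, -185.6, 104.2]	ft_force: [8.8, -3.0, 1.9]
time: 5.5	tool_pos: [538.1, -184.0, 108.0]	ft_force: [10.2, -3.7, 0.9]
time: 5.6	tool_pos: [530.5, -182.6, 112.9]	ft_force: [10.9, -4.1, -0.5]
time: 5.7	tool_pos: [523.7, -181.3, 118.6]	ft_force: [12.6, -4.9, -0.7]
time: 5.8	tool_pos: [517.6, -180.1, 125.1]	ft_force: [13.7, -5.0, -2.6]
```

View pics/s2.png

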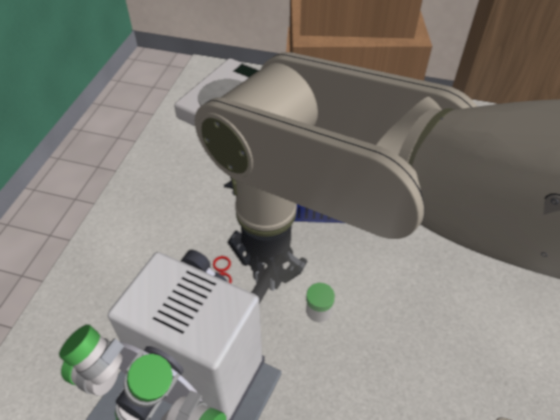

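The side view shows the hand holding the handle around (262,285), counterweight up at (195,262), and the wheel turned with the crank; nothing has been disturbed. I'll complete the circle.

```bash
(
python3 -m inch '[-0.0053,0.0010,0.0074,0,0,0,255]'
python3 -m inch '[-0.0043,0.0008,0.0080,0,0,0,255]'
python3 -m inch '[-0.0033,0.0006,0.0085,0,0,0,255]'
python3 -m inch '[-0.0021,0.0004,0.0089,0,0,0,255]'
python3 -m inch '[-0.0010,0.0002,0.0091,0,0,0,255]'
python3 -m inch '[0.0002,0,0.0092,0,0,0,255]'
python3 -m inch '[0.0014,-0.0003,0.0090,0,0,0,255]'
python3 -m inch '[0.0025,-0.0005,0.0088,0,0,0,255]'
python3 -m inch '[0.0036,-0.0007,0.0084,0,0,0,255]'
python3 -m inch '[0.0047,-0.0009,0.0078,0,0,0,255]'
python3 -m inch '[0.0056,-0.0011,0.0071,0,0,0,255]'
python3 -m inch '[0.0065,-0.0012,0.0063,0,0,0,255]'
python3 -m inch '[0.0073,-0.0014,0.0054,0,0,0,255]'
python3 -m inch '[0.0079,-0.0015,0.0044,0,0,0,255]'
python3 -m inch '[0.0084,-0.0016,0.0033,0,0,0,255]'
python3 -m inch '[0.0087,-0.0017,0.0022,0,0,0,255]'
python3 -m inch '[0.0089,-0.0017,0.0010,0,0,0,255]'
python3 -m inch '[0.0090,-0.0017,-0.0002,0,0,0,255]'
python3 -m inch '[0.0089,-0.0017,-0.0014,0,0,0,255]'
python3 -m inch '[0.0086,-0.0016,-0.0026,0,0,0,255]'
) > log3.txt
cat > fit.py <<'E'
from h import *
import re
from scipy.optimize import least_squares
t=''.join(open(f'log{i}.txt').read() for i in(1,2,3))
g=lambda k:np.array([[float(v) for v in m.split(',')] for m in re.findall(k+r': \[(.*?)\]',t)])
p,F=g('tool_pos'),g('ft_force'); A=ax(p); f=ax(F)
c=least_squares(lambda c:np.hypot(A[:,0]-c[0],A[:,2]-c[1])-c[2],[595,166,70]).x
a=np.unwrap(np.arctan2(A[:,0]-c[0],A[:,2]-c[1])); print('centre,R',c.round(1),'end',np.degrees(a[-1]))
ft=-(f[:,0]*np.cos(a)-f[:,2]*np.sin(a)); fr=-(f[:,0]*np.sin(a)+f[:,2]*np.cos(a))
for q,w,z in zip(np.degrees(a),ft,fr): print(f'{q:.0f}:{w:.1f}/{z:.1f}',end=' ')
M=np.c_[np.ones_like(a),np.sin(a),np.cos(a)]; k,res,*_=np.linalg.lstsq(M,ft,rcond=None)
# drive = fr - K sin(jar angle) where jar angle=a+phi (0 top, + as crank): weight aids when jar on +side
phi=np.degrees(np.arctan2(-k[2],-k[1])); print('\nfriction',k[0],'amp',np.hypot(k[1],k[2]),'phi',phi,'rms',np.sqrt(np.mean((M@k-ft)**2)),'crank for bottom',(180-phi)%360)
E
python3 fit.py; python3 -c "
from h import *
snap('top','t3');snap('side','s3')"
```

```text
centre,R [596.2 169.6  70. ] end 377.8211502880449
33:4.9/-7.2 41:4.4/-5.3 49:4.6/-6.0 56:3.5/-5.7 64:4.3/-6.5 72:2.3/-7.4 79:2.8/-7.5 87:2.8/-8.1 95:2.6/-8.8 102:2.3/-9.4 110:1.9/-9.8 118:2.0/-9.6 126:3.3/-10.3 134:3.3/-8.4 142:3.4/-3.5 150:4.2/-0.6 157:3.8/2.3 164:3.7/3.2 172:4.7/4.7 179:5.3/5.1 186:6.3/4.9 194:7.9/4.7 201:7.9/5.1 208:9.0/5.9 216:9.6/6.3 223:10.2/8.6 231:11.2/9.5 238:11.5/12.9 245:11.7/13.4 253:13.6/16.8 260:12.9/17.3 267:14.4/21.0 274:13.1/24.0 281:13.2/25.2 288:13.5/27.4 295:13.2/27.1 301:12.7/23.1 308:12.8/15.4 314:14.1/8.4 322:12.3/1.0 330:10.8/-3.3 338:10.6/-6.1 346:10.6/-5.4 354:9.0/-5.5 362:6.8/-5.0 370:7.8/-4.5 378:6.2/-5.1 
friction 7.5827045179069605 amp 5.675255974903223 phi -12.823013217914168 rms 0.6641570080065615 crank for bottom 192.82301321791417
```

The fit is clean: the drag comes to 7.6 N and the swing to 5.7 N. Next I'll check the phase against the 60° grid of the jar lids.

```bash
python3 - <<'E'
from h import *
for n,f,cr in(('top','top0',18.5),('side','side0',18.5),('side','s2',231),('top','t3',378),('side','s3',378)):
    p=cv2.imread(f'pics/{f}.png').astype(int); d=np.load(f'pics/{f}.npy'); A=ax(pts(n,d))
    g=(p[...,1]>p[...,2]*1.5+15)&(p[...,1]>p[...,0]*1.5)&(d>0)&(A[...,1]>90)&(A[...,1]<260)&(A[...,2]>60)&(abs(A[...,0]-596)<170)
    N,l,st,_=cv2.connectedComponentsWithStats(g.astype(np.uint8))
    for i in range(1,N):
        if st[i,4]<150: continue
        q=A[l==i]-[595,0,185]; R=np.hypot(q[:,0],q[:,2]); m=R>112  # lid outer face
        if m.sum()<40: continue
        # plane normal of lid face
        th=np.degrees(np.arctan2(np.median(q[m,0]),np.median(q[m,2])))
        print(f,st[i,4],m.sum(),np.median(q[m],0).round(),R.max().round(),'ang',th.round(1),'rel',((th-cr)%60).round(1))
E
```

```text
top0 176 157 [101. 179.  64.] 127.0 ang 57.7 rel 39.2
top0 557 551 [ 15. 184. 121.] 126.0 ang 6.9 rel 48.4
top0 443 429 [-91. 184.  79.] 124.0 ang -48.8 rel 52.7
side0 447 314 [ 98. 193.  66.] 124.0 ang 56.3 rel 37.8
side0 1422 1404 [ 10. 191. 122.] 127.0 ang 4.6 rel 46.1
side0 1081 1076 [-93. 187.  82.] 128.0 ang -48.5 rel 53.0
s2 974 813 [ 64. 194. 102.] 127.0 ang 31.9 rel 40.9
s2 1539 1539 [-44. 190. 115.] 128.0 ang -20.7 rel 48.3
t3 366 366 [ 16. 190. 121.] 127.0 ang 7.3 rel 49.3
s3 449 314 [ 98. 193.  65.] 124.0 ang 56.7 rel 38.7
s3 1429 1408 [ 10. 191. 122.] 128.0 ang 4.9 rel 46.9
s3 1116 1104 [-92. 188.  82.] 128.0 ang -48.2 rel 53.8
```

The lid grid gives the jars at −12.5° relative to the crank, against −12.8° by feel, so they agree. The crank target is about 192.7°.

```bash
(
python3 -m inch '[0.0082,-0.0016,-0.0037,0,0,0,255, 0.0077,-0.0015,-0.0048,0,0,0,255, 0.0070,-0.0013,-0.0057,0,0,0,255, 0.0062,-0.0012,-0.0066,0,0,0,255, 0.0053,-0.0010,-0.0074,0,0,0,255, 0.0043,-0.0008,-0.0080,0,0,0,255, 0.0033,-0.0006,-0.0085,0,0,0,255, 0.0021,-0.0004,-0.0089,0,0,0,255]'
python3 -m inch '[0.0010,-0.0002,-0.0091,0,0,0,255, -0.0002,0,-0.0092,0,0,0,255, -0.0014,0.0003,-0.0090,0,0,0,255, -0.0025,0.0005,-0.0088,0,0,0,255, -0.0036,0.0007,-0.0084,0,0,0,255, -0.0047,0.0009,-0.0078,0,0,0,255, -0.0056,0.0011,-0.0071,0,0,0,255, -0.0065,0.0012,-0.0063,0,0,0,255]'
python3 -m inch '[-0.0073,0.0014,-0.0054,0,0,0,255, -0.0079,0.0015,-0.0044,0,0,0,255, -0.0084,0.0016,-0.0033,0,0,0,255, -0.0087,0.0017,-0.0022,0,0,0,255, -0.0089,0.0017,-0.0010,0,0,0,255, -0.0090,0.0017,0.0002,0,0,0,255, -0.0089,0.0017,0.0014,0,0,0,255]'
python3 -m inch '[0,0,0,0,0,0,255, 0,0,0,0,0,0,255, 0,0,0,0,0,0,255, 0,0,0,0,0,0,255, 0,0,0,0,0,0,255]'
python3 -m inch '[0,0,0,0,0,0,255, 0,0,0,0,0,0,255, 0,0,0,0,0,0,255, 0,0,0,0,0,0,255, 0,0,0,0,0,0,255]'
) 
python3 - <<'E'
from h import *
s=r.sense(); A=ax(s['tool_pos']); print('crank',np.degrees(np.arctan2(A[0]-596.2,A[2]-169.6))%360, s['qd'].round(2))
snap('side','s4');snap('top','t4')
p=cv2.imread('pics/s4.png').astype(int); d=np.load('pics/s4.npy'); A=ax(pts('side',d))
g=(p[...,1]>p[...,2]*1.5+15)&(p[...,1]>p[...,0]*1.5)&(d>0)&(A[...,1]>90)&(A[...,1]<260)&(A[...,2]>60)&(abs(A[...,0]-596)<170)
N,l,st,_=cv2.connectedComponentsWithStats(g.astype(np.uint8))
for i in range(1,N):
    if st[i,4]>150:
        q=np.median(A[l==i],0)-[595,0,185]; print(st[i,4],q.round(),np.degrees(np.arctan2(q[0],q[2])).round(1))
E
```

```text
time: 8.75
tool_pos: [638.3, -203.0, 183.1]
tcp_rot: [179.6, 0.1, 79.2]
ft_force: [5.5, -2.7, 4.3]
finger_gap: 19.7
time: 9.55
tool_pos: [613.8, -198.4, 115.1]
tcp_rot: [179.8, 0.0, 79.2]
ft_force: [6.4, -3.7, -2.8]
finger_gap: 19.9
time: 10.25
tool_pos: [554.7, -187.2, 101.6]
tcp_rot: [179.8, 0.0, 79.2]
ft_force: [7.9, -3.1, 1.8]
finger_gap: 20.0
time: 10.75
tool_pos: [553.4, -187.0, 101.8]
tcp_rot: [180.0, 0.0, 79.2]
ft_force: [-4.1, -1.1, 9.5]
finger_gap: 20.1
time: 11.25
tool_pos: [553.4, -187.0, 101.8]
tcp_rot: [180.0, 0.0, 79.2]
ft_force: [-5.4, -1.2, 9.1]
finger_gap: 19.9
crank 194.57980782373093 [ 0.13 -0.01  0.   -0.02  0.05  0.08]
465 [ 92. 194.  71.] 52.5
1467 [  2. 191. 123.] 1.0
968 [-96. 186.  78.] -51.0
```

View pics/s4.png

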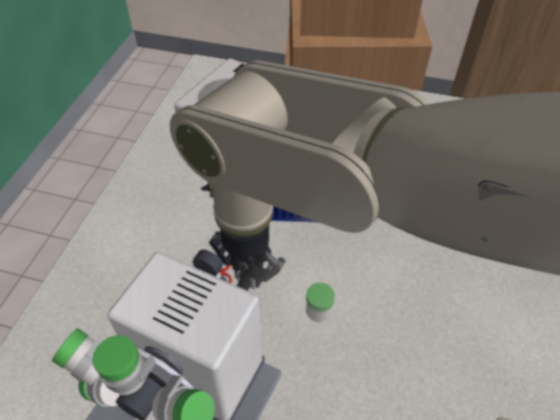

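In the side view the hand is on the handle at about (245,265). One lid is straight up at (117,357), so the heavy jar is straight down. The spare jar at (320,297) and the scissors have not moved.

```bash
python3 -c "
from bench import r
print(r.hand_in())"
```

```text
the job is handed in; nothing more can be done
None
```

I found the heavy jar by feel, brought it to the bottom and handed the job in at about 11.4 s. The hand is still gripping the handle and the wheel is at rest.

- **Finding the jar:** I gripped the handle from above at 60 N and led the crank through one full circle at about 1.3 rad/s. The force at the handle fitted a clean sinusoid with 7.6 N of drag, a swing of ±5.7 N and a residual of 0.7 N. That put the heavy jar 12.8° behind the crank. The jar lids in the pictures gave 12.5°, so the two agree.
- **Final position:** The crank stopped at 194.6°, against a target of about 192.8°. That leaves the heavy jar about 2° from straight down, where 15° is allowed.
- **Last checks:** The joint speeds were about zero and the finger gap was 20 mm on the 22 mm handle. In the last side picture the spare jar and scissors were where they started. The arm hid most of the basket there, so I did not check it separately, but the hand stayed well clear of it.
- **Disagreements:** The handle centre fitted about 4 mm higher in the grip than the stated 185 mm axle height implies. Calibration error or the handle sitting off the grasp point could explain it, and it does not change the result. The off-circle push peaked at about 27 N, near 290°, well below the 120 N wrist limit.

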